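# Pen a cut box section in the end-work holder and close its gate

## Robot

A 7-joint arm with a two-finger parallel gripper is mounted at the origin on the work surface. World frame = base frame: x ahead of the robot, y to its left, z up, the work surface at z = 0. Lengths are in mm, angles in rad, forces in N, time in s.
With the tool pointing down it reaches from about 400 to 875 mm from the base axis. Payload 4.4 kg.
Tool frame: the origin (TCP) lies between the finger pads; the fingertips stand 17 mm ahead of it and the grasp point (between the pads) lies 2 mm behind it; z points along the fingers, y is the line along which they close (so a half turn about z gives the same grasp; the last joint's range is limited). The gripper opens to 85 mm and grips with 20 to 120 N. Pads are 22 mm wide; open, the fingers measure 114 mm over their backs; the gripper's body (76 mm by 85 mm) begins 54 mm behind the grasp point. The pads swing forward as they close: fully open they stand 13 mm farther back than shut.
Start: joints at [1.243, 0.628, 0.038, 1.517, -0.027, 0.996, -0.02], TCP at [168.26, -627.858, 248.313] pointing down, gripper open.
Joint ranges: [-3.06, 3.06], [-0.37, 2.12], [-1.25, 1.32], [0.18, 2.47], [-1.1, 4.24], [0.23, 1.98], [-2.94, 2.94]. Speed limits (rad/s): [2.57, 2.57, 3.14, 3.14, 3.14, 3.14, 3.14].

## Interface

Orientations are given as [roll, pitch, yaw] about the fixed x, y, z axes, in that order (R = Rz(yaw) Ry(pitch) Rx(roll)).
In Python, from cell import sensors, get_image, ctrl gives the robot as it stands.
- The arm moves only by the tool send_rows, never from a script. Its argument "series" is a list of rows, each a list of 3 entries, a list of its own where there are three numbers: the finger opening in mm, from 0 to 85.4, then the shift along the world's x, y, z in units of 60 mm (1.0 is 60 mm), then the turn, a rotation vector about the world's x, y, z in units of 5 degrees (1.0 is 5 degrees). A call has 1 to 8 rows; each row shifts and turns the commanded pose from where the row before left it; what a row does not reach is not made up. A row lasts 1/8 s, in which the tool goes at most 62.5 mm and 10.7 degrees, less where a joint would pass 70% of its speed; a pose out of reach is approached as far as the arm can. A call is refused whole if a number of a shift passes 1 or a number of a turn 1, either way. A call with a gripper value outside its range is refused whole. The fingers move at their own pace and stop on an object; the grip force is fixed at half the most. Time passes only in rows, so rows that do not move let the fingers close. It gives the time, the measured TCP pose, the force, the opening and the grip force at its end, in the units of the state.
- sensors.read_state(): the state, without advancing time (a new reading comes with each control period).
- get_image(name): name is "side" or "top" or "wrist"; returns a dict with "img" (480x640x3 uint8, red, green, blue), "depth" (480x640 float32, mm along the optical axis (not along the pixel's ray), 0 where there is no reading), "vfov" (degrees; the focal length in pixels is half the picture's height over the tangent of half this angle, whatever the lens; pixels are square), "cx", "cy" (the principal point, pixels), "world_to_cam" (4x4, takes a point from world to camera coordinates). Camera axes: x right, y down, z forward; pixel columns grow to the right and rows downward; lengths in mm; the calibration is good to about 2 mm. A picture is of the moment at which its call begins.
- ctrl.finish_job(): hands the job in; it is judged then, once.
The state is a dict: "clock": time; "qpos": joint angles; "qd": joint speeds; "tau": joint torques, N m; "eef_pos": TCP position; "tool_rot": TCP orientation; "force": force on the tool from outside, world axes, zero at the start; "torque": the same for the moment, N m; "width": finger opening in mm; "gripper_force": force on a finger pad.
Only numpy, scipy, OpenCV 4.12 (cv2) and the standard library are available. Lean on these libraries where they do the work, as an engineer would, in place of code of your own. Each camera call takes 0.05 s, during which the arm holds its last target. There are 200 camera calls.

## Task

Push the short square aluminium tube, standing on end as it is and without lifting or toppling it, along the bench into the open bay of the steel holder until it is fully home against the back stop. Then take the wider of the two gate plates from the plywood rack and lower it (do not drop it) into the two upright grooves at the mouth of the bay until it stands on the bench, so that the tube is shut in. Leave the other plate, the offcuts of angle and round pipe, the tape measure and the jar where they are.

Things in the scene. Friction and masses are not known exactly. Their poses are not given: they have to be found in the camera images.
- holder: Steel holder fixed to the bench: U-shaped bay, open on top, no sill, with splayed guide wings (50 mm high) at its mouth. Origin: on the bench, midway between the two upright gate grooves. +x points from the mouth into the bay, y across, z up. Wings: 112 mm apart at x = -56 mm, 66 mm apart at x = -16 mm. Posts and side walls 70 mm high; back stop 80 mm high; feet 6 mm high out to y = +-80 mm.
- grooves (a point): Midway between the two gate grooves, at their open tops, 70 mm above the bench; axes as the holder's. Grooves: x -6.5 to +6.5 mm, 13 mm wide, reaching out to y = +-43 mm and down to the bench. Front posts before them (x -16.5 to -6.5 mm) stand 66 mm apart.
- bay (a point): Point on the bench inside the bay, 44 mm along the holder's +x from its origin: where the tube's origin is when it is fully home. Side walls 72 mm apart; face of the back stop 30 mm beyond this point in +x.
- tube: Short length of square aluminium box section with a flush black end cap on top, standing on end: 60 x 60 mm, 80 mm high, about 0.2 kg. Origin: centre of its underside; x and y square to its faces, z up.
- gate: The wider aluminium gate plate: 8 mm thick (along its x), 82 mm wide (along its y), 85 mm high, with a black grip block on top, 14 mm thick (x), 40 mm wide (y), from 84 to 130 mm above the plate's lower edge. The lowest 6 mm are slightly thinner and narrower. About 0.22 kg. Origin: centre of its lower edge, z up. At first it stands upright in one of the rack's two slots.
- narrow_gate: The other gate plate, alike but only 54 mm wide, standing in the rack's other slot; to be left there.
- rack: Plywood rack fixed to the bench, 130 x 112 x 42 mm. Origin: centre of its underside. Two slots along its y, at x = -40 and +40 mm, each 14 mm wide, 92 mm long and 32 mm deep (slot floor 10 mm above the bench).
- angle: Short offcut of aluminium angle lying on the bench, 60 x 30 x 30 mm; bystander. Origin at the middle of its corner edge.
- pipe: Round aluminium tube offcut, 42 mm across, 55 mm high, standing; bystander. Origin: centre of its underside.
- tape: Grey tape measure, 70 x 36 x 62 mm; bystander. Origin: centre of its underside.
- jar: Glass jar with a steel cap, 68 mm across, 85 mm high; bystander. Origin: centre of its underside.
Things that resemble listed ones, but are neither listed nor needed, are in the scene too. Leave any green, red or turquoise look-alike of the gate alone.

How it is judged (in metres and radians):
On the way, in this order (a step that is already met when the one before it is completed fails the run):
1. the tube stands fully home in the bay, upright (x of tube in the frame of holder between 0.039 and 0.05 m and y of tube in the frame of holder between -0.009 and 0.009 m and angle between tube's own z axis and vertical below 0.06 rad and height (world z) of tube below 0.005 m and linear speed of tube below 0.03 m/s), for 0.2 s.
2. the wide gate plate stands down in both grooves (x of gate in the frame of holder between -0.005 and 0.005 m and y of gate in the frame of holder between -0.005 and 0.005 m and height (world z) of gate below 0.006 m and angle between gate's own z axis and vertical below 0.08 rad and angle between the x axis of gate and the x axis of holder, either way round below 0.15 rad and linear speed of gate below 0.03 m/s), for 0.2 s.
At the end, for the whole second after the job is handed in: Tube upright (0.06 rad) on the bench in the bay, within 5 mm of the back stop; wide gate plate upright in both grooves (x and y within 5 mm, turned under 0.15 and tilted under 0.08 rad), lower edge within 6 mm of the bench; both at rest (all of step 1 and all of step 2); the robot touches nothing.
It fails at once if the tube is toppled (tilted over 0.4 rad) (angle between tube's own z axis and vertical above 0.4 rad).
It fails at once if the tube is lifted more than 15 mm off the bench (height (world z) of tube above 0.015 m).
It fails at once if the gate plate is dropped into the grooves (faster than 0.45 m/s, less than 60 mm above its seat) (horizontal distance between gate and holder below 0.02 m and height (world z) of gate below 0.06 m and linear speed of gate above 0.45 m/s).
It fails at once if the other plate or another bystander is moved by more than 40 mm (distance of any of narrow_gate, angle, pipe, tape, jar from where it was at the start of the episode above 0.04 m).
It also fails if it takes over 72 s, if anything falls off the work surface, if the arm or the gripper's body presses on something with over 40 N, if the wrist force passes 120 N, or if a joint passes its speed limit or range.

## Working session

There is one attempt and no reset: what is moved stays moved. The work goes in short steps, Python scripts to look and compute and a tool call to move; the robot and the scene stay as the last step left them, time stands still between calls to the robot, and variables do not carry over. Pictures are saved under pics/ and viewed, at most 10 in all, crops included, and the job is handed in when it is done.

Besides the shell and the picture viewer there is one more tool, called after "Call:" as a command line: name --argument value ..., lists and objects as JSON in quotes. send_rows: Moves the arm, as the interface text tells. Its arguments: {"type":"object","properties":{"series":{"type":"array"}},"required":["series"]}

```bash
mkdir -p pics; cat > h.py <<'E'
import numpy as np, cv2
from cell import sensors, get_image, ctrl
def grab(n,fn=None):
    d=get_image(n); 
    np.savez('last_'+n+'.npz',**{k:np.array(v) for k,v in d.items()})
    if fn: cv2.imwrite('pics/'+fn,cv2.cvtColor(d['img'],cv2.COLOR_RGB2BGR))
    return d
def load(n): 
    d=np.load('last_'+n+'.npz'); return {k:d[k] for k in d}
def cloud(d):
    f=240/np.tan(np.radians(float(d['vfov'])/2)); z=d['depth'].astype(float)
    v,u=np.mgrid[0:480,0:640]
    p=np.stack([(u-d['cx'])*z/f,(v-d['cy'])*z/f,z],-1)
    T=np.linalg.inv(d['world_to_cam']); w=p@T[:3,:3].T+T[:3,3]; w[z==0]=np.nan
    return w
E
python3 - <<'E'
from h import *
for n in ('top','side'): 
    d=grab(n,n+'1.png'); T=np.linalg.inv(d['world_to_cam']); print(n,d['vfov'],d['cx'],d['cy'],T[:3,3],T[:3,2])
print(sensors.read_state())
E
```

```text
top 47.590078385877426 323.097831728897 249.3402248709417 [ 248.07691558  -42.9467543  1292.0652343 ] [ 0.19321365  0.00439672 -0.98114686]
side 48.15330569097755 316.47978217695226 245.21045922928332 [ 337.65100861 -839.9857521  1047.85275779] [ 0.10344674  0.63110013 -0.76877266]
{'clock': 0.1, 'qpos': array([ 1.24318425,  0.62926922,  0.03844155,  1.51822145, -0.02698786,
        0.99630657, -0.01999038]), 'qd': array([-0.00068382, -0.00205547,  0.00189148, -0.00369548,  0.00047313,
       -0.00041332, -0.00015935]), 'tau': array([ 3.46168606e-03, -5.64525962e+01,  1.23067170e+00, -1.93972635e+01,
        1.12878784e-02,  5.42296431e-03, -2.17566509e-05]), 'eef_pos': array([ 168.13777444, -627.34945331,  247.48575324]), 'tool_rot': array([-3.13990613e+00,  2.50971564e-05,  2.61831967e-01]), 'force': array([-0.20376303,  0.17698728, -0.13174942]), 'torque': array([ 0.01025643,  0.01727618, -0.00834323]), 'gripper_force': 0.0, 'width': 85.45759089337545}
```

View pics/top1.png

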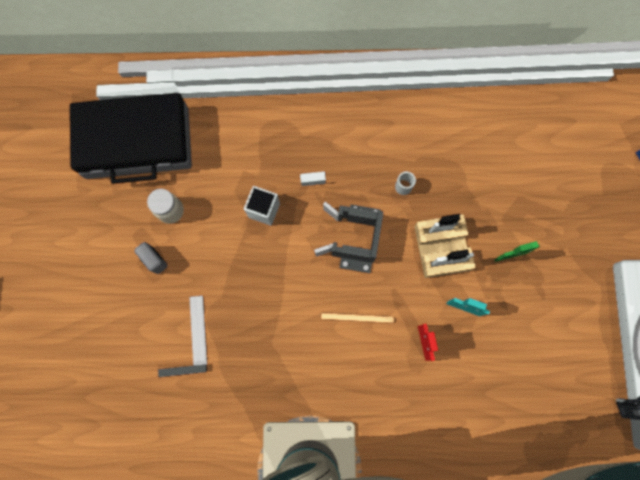

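View pics/side1.png

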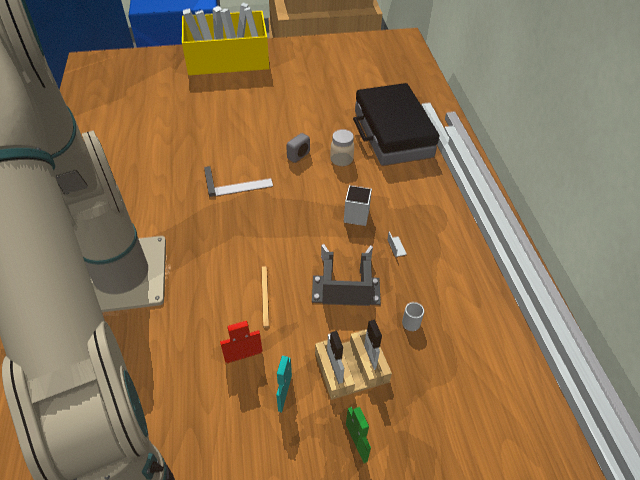

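The top view shows the tube at (262,203), the holder at (355,238) with its mouth to the left (+y), and the rack at (445,245) with two plates. I'll build a rectified height map next.

```bash
cat > ortho.py <<'E'
from h import *
# height map: world x up, y left; 1 px = s mm
def hm(names,x0,x1,y0,y1,s):
    H=np.zeros((int((x1-x0)/s),int((y1-y0)/s)));C=np.zeros(H.shape+(3,),np.uint8)
    for n in names:
        d=load(n);w=cloud(d).reshape(-1,3);c=d['img'].reshape(-1,3)[:,::-1]
        k=(w[:,0]>x0)&(w[:,0]<x1)&(w[:,1]>y0)&(w[:,1]<y1);w=w[k];c=c[k]
        o=np.argsort(w[:,2]);w=w[o];c=c[o]
        r=((x1-w[:,0])/s).astype(int).clip(0,H.shape[0]-1);q=((y1-w[:,1])/s).astype(int).clip(0,H.shape[1]-1)
        m=w[:,2]>=H[r,q]; H[r[m],q[m]]=w[m,2];C[r[m],q[m]]=c[m]
    return H,C
E
python3 - <<'E'
from ortho import *
ims=[]
for n in ('top','side'):
    H,C=hm([n],440,700,-340,160,2)
    h8=cv2.applyColorMap((H.clip(0,140)/140*255).astype(np.uint8),cv2.COLORMAP_JET); h8[H==0]=0
    ims.append(cv2.resize(h8,None,fx=3,fy=2.2,interpolation=0))
im=np.vstack(ims); print(im.shape); cv2.imwrite('pics/hm.png',im)
# tube top etc.: clusters by height above bench in top view
for n in ('top','side'):
    w=cloud(load(n)).reshape(-1,3)
    b=w[(abs(w[:,0]-500)<60)&(abs(w[:,1]-60)<20)];print(n,'bench z',np.nanmedian(b[:,2]))
    for name,(a,b_,c,e),zr in (('tube',(480,680,20,160),(70,95)),('rackgates',(400,640,-340,-180),(105,150)),('racktop',(400,640,-340,-150),(36,46)),('holder',(440,640,-180,0),(60,90))):
        k=(w[:,0]>a)&(w[:,0]<b_)&(w[:,1]>c)&(w[:,1]<e)&(w[:,2]>zr[0])&(w[:,2]<zr[1]);p=w[k]
        if len(p)>5: print(n,name,len(p),p.mean(0).round(1),np.median(p[:,2]).round(1),cv2.minAreaRect(p[:,:2].astype(np.float32)))
E
```

```text
(572, 750, 3)
top bench z -0.12437019742094435
top tube 685 [600.  105.6  79.8] 79.9 ((600.987060546875, 106.1541519165039), (61.0980224609375, 61.146461486816406), 69.78665924072266)
top rackgates 313 [ 507.9 -319.2  132.7] 137.8 ((502.81268310546875, -322.0744323730469), (95.71550750732422, 40.278499603271484), 5.910388469696045)
top racktop 832 [ 499.3 -295.6   41.5] 41.7 ((534.6160278320312, -245.4007110595703), (208.42469787597656, 188.61151123046875), 0.18194545805454254)
top holder 941 [ 527.  -125.8   71.9] 70.7 ((530.2152099609375, -117.13104248046875), (102.30543518066406, 111.67076110839844), 79.14541625976562)
side bench z -1.6758593704612395
side tube 441 [597.6 101.9  78.1] 78.3 ((598.466796875, 105.30194854736328), (66.12248992919922, 59.66599655151367), 69.4288330078125)
side rackgates 382 [ 511.9 -324.2  131. ] 136.4 ((500.8293151855469, -325.77545166015625), (94.11553955078125, 42.15153121948242), 10.361653327941895)
side racktop 855 [ 499.  -286.4   40.6] 40.6 ((534.2736206054688, -262.2561340332031), (187.2056427001953, 199.98748779296875), 79.14722442626953)
side holder 927 [ 524.6 -135.6   70.7] 69.3 ((527.7178955078125, -118.39877319335938), (105.7230453491211, 110.06285095214844), 79.50244140625)
```

View pics/hm.png

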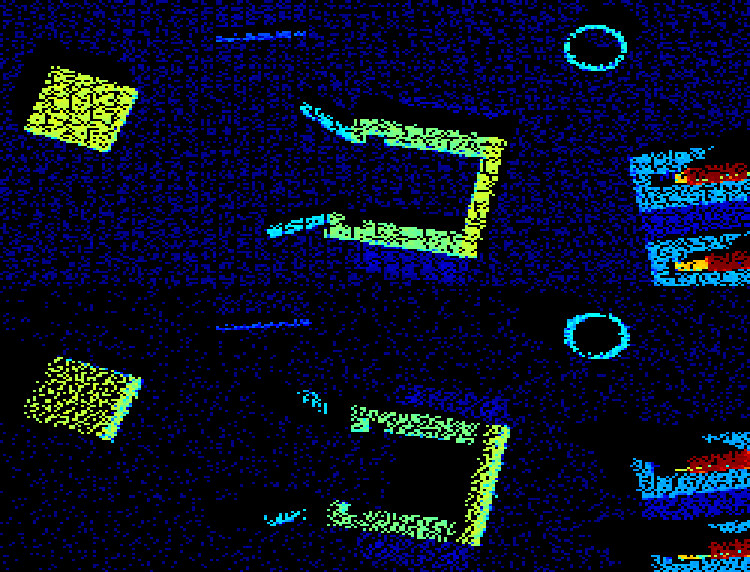

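The height map shows the tube at upper left, turned about 10° relative to the holder. The holder's +x runs to the right and slightly down, and the two plates stand in the rack at right. I'll segment the plates and move to look with the wrist camera.

```bash
python3 - <<'E'
from ortho import *
for n in ('top','side'):
    w=cloud(load(n)); 
    k=(w[...,0]>430)&(w[...,0]<620)&(w[...,1]>-400)&(w[...,1]<-250)&(w[...,2]>55)
    nl,lab=cv2.connectedComponents(k.astype(np.uint8))
    for i in range(1,nl):
        p=w[lab==i]
        if len(p)>40: 
            print(n,len(p),p.mean(0).round(1),p.max(0).round(1))
            for zr in ((60,97),(105,150)):
                q=p[(p[:,2]>zr[0])&(p[:,2]<zr[1])]
                if len(q)>5: print('   ',zr,cv2.minAreaRect(q[:,:2].astype(np.float32)))
    T=load(n)
d=get_image('wrist');print(np.round(np.linalg.inv(d['world_to_cam']),3),d['vfov'],sensors.read_state()['eef_pos'])
E
```

```text
top 287 [ 539.7 -314.9  113.8] [ 551.2 -291.4  144.8]
    (60, 97) ((540.6223754882812, -318.3907775878906), (8.190319061279297, 54.056251525878906), 5.061461448669434)
    (105, 150) ((542.4854125976562, -317.9125061035156), (15.029258728027344, 40.75102996826172), 9.070612907409668)
top 316 [ 461.2 -327.3  111.6] [ 472.6 -291.2  145.5]
    (60, 97) ((462.1549377441406, -332.3414611816406), (10.301000595092773, 82.7477035522461), 7.66172981262207)
    (105, 150) ((463.3785095214844, -331.50360107421875), (14.64249038696289, 39.93337631225586), 7.259248733520508)
side 438 [ 539.  -324.8  108.7] [ 550.1 -290.1  143.7]
    (60, 97) ((537.33984375, -318.9805908203125), (11.43696117401123, 57.08816146850586), 18.32331657409668)
    (105, 150) ((540.3124389648438, -319.16326904296875), (14.859442710876465, 42.95048522949219), 8.051349639892578)
side 464 [ 460.9 -341.4  106.9] [ 471.3 -292.7  142.8]
    (60, 97) ((459.9828796386719, -333.8609619140625), (9.29493236541748, 82.42339324951172), 11.7813720703125)
    (105, 150) ((462.0371398925781, -333.8716735839844), (15.039907455444336, 41.30418014526367), 8.783205032348633)
[[ 2.60000e-01 -9.22000e-01 -2.88000e-01  2.40183e+02]
 [-9.66000e-01 -2.48000e-01 -7.50000e-02 -6.07467e+02]
 [-2.00000e-03  2.97000e-01 -9.55000e-01  3.71966e+02]
 [ 0.00000e+00  0.00000e+00  0.00000e+00  1.00000e+00]] 70.55856753190604 [ 168.14802134 -627.41782116  247.59154089]
```

Call:
send_rows --series '[[85,[0.55,0.8,0.08],[0,0,1]],[85,[0.55,0.8,0.08],[0,0,1]],[85,[0.55,0.8,0.08],[0,0,1]],[85,[0.55,0.8,0.08],[0,0,1]],[85,[0.55,0.8,0.08],[0,0,1]],[85,[0.55,0.8,0.08],[0,0,1]],[85,[0.55,0.8,0.08],[0,0,1]],[85,[0.55,0.8,0.08],[0,0,1]]]'

```text
clock: 1.15
eef_pos: [433.0, -242.2, 286.9]
tool_rot: [3.141, 0.0, 0.963]
force: [0.3, -0.3, -0.2]
width: 85.0
gripper_force: 0.0
```

Call:
send_rows --series '[[85,[0.55,0.8,0.08],[0,0,1]],[85,[0.55,0.8,0.08],[0,0,1]],[85,[0.55,0.8,0.08],[0,0,1]],[85,[0,0,0],[0,0,0]],[85,[0,0,0],[0,0,0]]]'

```text
clock: 1.78
eef_pos: [530.7, -100.4, 300.7]
tool_rot: [-3.141, 0.001, 1.221]
force: [0.1, -0.3, 0.2]
width: 85.4
gripper_force: 0.0
```

```bash
python3 - <<'E'
from ortho import *
s=sensors.read_state();print(s['clock'],s['eef_pos'],s['tool_rot'],s['qpos'].round(2))
d=grab('wrist','w1.png');w=cloud(d)
print('bench',np.nanmedian(w[...,2]))
H,C=hm(['wrist'],430,690,-230,170,1)
h8=cv2.applyColorMap((H.clip(0,100)/100*255).astype(np.uint8),cv2.COLORMAP_JET);h8[H==0]=0
cv2.imwrite('pics/hw.png',cv2.resize(h8,None,fx=2,fy=2,interpolation=0))
p=w.reshape(-1,3)
for nm,k in (('tube',(p[:,1]>40)&(p[:,2]>74)&(p[:,2]<90)&(p[:,0]<680)&(p[:,0]>520)&(p[:,1]<160)),):
    q=p[k];print(nm,len(q),q.mean(0),cv2.minAreaRect(q[:,:2].astype(np.float32)))
E
```

```text
1.775 [ 530.65838802 -100.40576997  300.65760991] [-3.14050573e+00  1.10120447e-03  1.22132401e+00] [ 0.34  0.42 -0.3   1.75  0.15  0.99 -0.37]
bench -0.6537419529287831
tube 0 [nan nan nan] ((0.0, 0.0), (0.0, 0.0), 0.0)<stdin>:10: RuntimeWarning: Mean of empty slice.
  ret = um.true_divide(
```

View pics/hw.png

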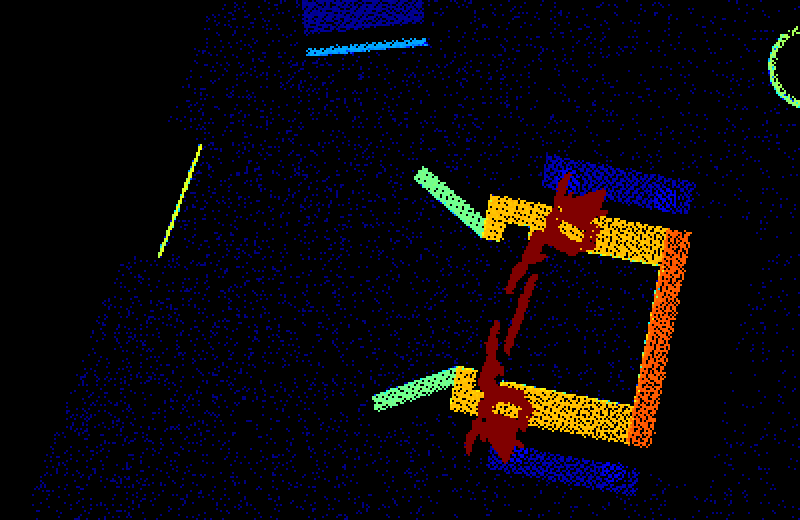

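The wrist height map shows the holder clearly: posts at (490,215) and (460,390), back stop at (660,340), fingers in red. I'll fit its frame from that, using the top camera as a check.

```bash
cat > fit.py <<'E'
from ortho import *
def holder(n,verbose=1):
    p=cloud(load(n)).reshape(-1,3);p=p[(p[:,0]>440)&(p[:,0]<620)&(p[:,1]>-190)&(p[:,1]<20)]
    b=p[(p[:,2]>75)&(p[:,2]<86)&(p[:,1]<-140)]
    c=cv2.fitLine(b[:,:2].astype(np.float32),cv2.DIST_HUBER,0,.01,.01).ravel()
    g=p[(p[:,2]>66)&(p[:,2]<73.5)]
    best=None
    for a in np.radians(np.arange(-106,-96,.1)):
        e=np.array([np.cos(a),np.sin(a)]);f=np.array([-e[1],e[0]])
        v=(g[:,:2]-[525,-110])@f; h=np.histogram(v,np.arange(-60,60,.5))[0]
        s=(h.astype(float)**2).sum()
        if best is None or s>best[0]: best=(s,a)
    ab=np.arctan2(c[1],c[0])
    a=ab-np.pi/2
    while a>0:a-=np.pi
    while a<-np.pi:a+=np.pi
    e=np.array([np.cos(a),np.sin(a)]);f=np.array([-e[1],e[0]])
    O=np.array([525,-110]);v=(g[:,:2]-O)@f;u=(g[:,:2]-O)@e;ub=(b[:,:2]-O)@e;vb=(b[:,:2]-O)@f
    pc=lambda x:np.percentile(x,[0.5,99.5]).round(1)
    m=u>-20
    print(n,'yaw back',np.degrees(a),'yaw hist',np.degrees(best[1]))
    print(' inner walls v',pc(v[(v<0)&m])[1],pc(v[(v>0)&m])[0],'outer',pc(v),'backstop v',pc(vb),'back face u',pc(ub),'post front u',pc(u)[0])
    vm=vb.mean() if 0 else (pc(v[(v<0)&m])[1]+pc(v[(v>0)&m])[0])/2
    u0=pc(ub)[0]-74
    print(' origin (backface)',O+u0*e+vm*f,' (post front)',O+(pc(u)[0]+16.5)*e+vm*f)
E
python3 - <<'E'
from fit import *
holder('wrist');holder('top');holder('side')
E
```

```text
wrist yaw back -100.851845 yaw hist -100.40000000000032
 inner walls v -2.6 3.6 outer [-49.5  59.8] backstop v [-48.9  59.5] back face u [43.5 55.7] post front u -46.4
 origin (backface) [531.23329736 -80.13955756]  (post front) [531.12033529 -80.72882793]
top yaw back -100.85414 yaw hist -101.10000000000028
 inner walls v -14.9 13.6 outer [-48.8  61.9] backstop v [-47.7  60.7] back face u [45.2 57.2] post front u -44.8
 origin (backface) [529.78494458 -81.59283868]  (post front) [529.69078979 -82.08389354]
side yaw back -100.12921 yaw hist -99.60000000000036
 inner walls v -3.5 1.1 outer [-50.8  58.5] backstop v [-50.5  58.2] back face u [44.5 59.6] post front u -44.2
 origin (backface) [529.00683001 -80.74875567]  (post front) [528.69026636 -82.52070019]
```

Call:
send_rows --series '[[85,[0.29,0.86,-0.3],[0,0,0]],[85,[0.29,0.86,-0.3],[0,0,0]],[85,[0.29,0.86,-0.3],[0,0,0]],[85,[0.29,0.86,-0.3],[0,0,0]],[85,[0,0,-0.8],[0,0,0]],[85,[0,0,0],[0,0,0]]]'

```text
clock: 2.58
eef_pos: [597.9, 103.9, 177.7]
tool_rot: [-3.135, 0.006, 1.22]
force: [-0.7, -0.8, -0.2]
width: 84.9
gripper_force: 0.0
```

```bash
python3 - <<'E'
from ortho import *
s=sensors.read_state();print(s['clock'],s['eef_pos'],s['tool_rot'])
d=grab('wrist','w2.png');p=cloud(d).reshape(-1,3)
q=p[(p[:,2]>75)&(p[:,2]<86)&(p[:,0]>540)&(p[:,0]<660)&(p[:,1]>50)&(p[:,1]<160)]
print(len(q),q.mean(0),cv2.minAreaRect(q[:,:2].astype(np.float32)))
E
```

```text
2.575 [597.94009603 103.9377683  177.72758155] [-3.13482601  0.00603955  1.22012823]
7191 [600.97582124 109.70527583  79.34181216] ((600.4300537109375, 108.09173583984375), (60.19633865356445, 60.29076385498047), 69.54291534423828)
```

View pics/w2.png

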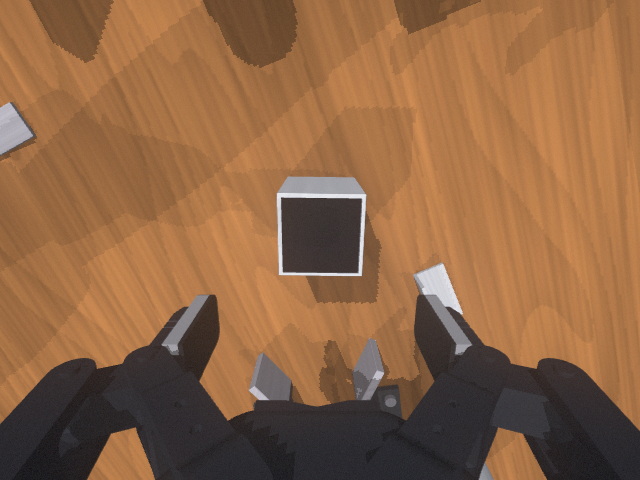

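The tube sits at (321,236), square between the open fingers. I'll descend and grip it.

Call:
send_rows --series '[[85,[0,0,-0.7],[0,0,0]],[85,[0,0,-0.6],[0,0,0]],[85,[0,0,-0.52],[0,0,0]],[85,[0,0,0],[0,0,0]],[45,[0,0,0],[0,0,0]],[45,[0,0,0],[0,0,0]],[45,[0,0,0],[0,0,0]],[45,[0,0,0],[0,0,0]]]'

```text
clock: 3.62
eef_pos: [602.2, 106.3, 74.7]
tool_rot: [3.138, -0.001, 1.221]
force: [-2.8, -1.4, 6.7]
width: 58.7
gripper_force: 64.2
```

Call:
send_rows --series '[[45,[-0.18,-0.33,0],[0,0,0.46]],[45,[-0.18,-0.33,0],[0,0,0.46]],[45,[-0.18,-0.34,0],[0,0,0.46]],[45,[-0.19,-0.35,0],[0,0,0.46]],[45,[0,0,0],[0,0,0]],[45,[0,0,0],[0,0,0]]]'

```text
clock: 4.38
eef_pos: [558.5, 23.4, 74.7]
tool_rot: [3.138, 0.002, 1.38]
force: [-2.2, -3.0, 10.0]
width: 58.6
gripper_force: 67.5
```

```bash
cat > tube.py <<'E'
from ortho import *
O=np.array([536,-82.]);a=np.radians(-100.85);e=np.array([np.cos(a),np.sin(a)]);f=np.array([-e[1],e[0]])
def uv(p): p=np.asarray(p)[:2]-O; return np.round([p@e,p@f],1)
s=sensors.read_state();print(s['clock'],s['eef_pos'],np.degrees(s['tool_rot']),'tcp uv',uv(s['eef_pos']),s['force'],s['width'])
import sys
for n in sys.argv[1:]:
    d=grab(n,'auto_'+n+'.png');p=cloud(d).reshape(-1,3)
    c=s['eef_pos']
    h=d['img'].reshape(-1,3).max(1)<75
    q=p[(p[:,2]>74)&(p[:,2]<84)&(abs(p[:,0]-c[0])<45)&(abs(p[:,1]-c[1])<60)]
    if len(q)>20:
        r=cv2.minAreaRect(q[:,:2].astype(np.float32)); print(n,len(q),r,uv(r[0]),q[:,2].mean())
E
python3 tube.py wrist top
```

```text
4.375 [558.49257028  23.41880855  74.65462336] [1.79780257e+02 1.10123236e-01 7.90528684e+01] tcp uv [-107.8    2.2] [-2.1775445  -3.00120586  9.9786612 ] 58.61632149244112
wrist 20722 ((557.5167846679688, 24.842832565307617), (60.99298858642578, 86.15935516357422), 78.88253021240234) [-109.    1.] 79.57031415087857
```

```bash
python3 - <<'E'
from tube import *
for n in ('wrist','top'):
    d=load(n) if n=='wrist' else grab('top');p=cloud(d).reshape(-1,3)
    U=(p[:,:2]-O)@e;V=(p[:,:2]-O)@f
    pc=lambda x:(len(x),np.percentile(x,[1,99]).round(1)) if len(x)>5 else len(x)
    g=(p[:,2]>66)&(p[:,2]<73.5)&(U>-22)&(U<90)
    print(n,'outer',pc(V[g&(abs(V)<75)]),'post+',pc(V[g&(U<-8)&(V>0)&(V<75)]),'post-',pc(V[g&(U<-8)&(V<0)&(V>-75)]),'U',pc(U[g&(abs(V)<75)]))
    b=(p[:,2]>75)&(p[:,2]<86)&(U>60)&(U<100)&(abs(V)<70);print(' back',pc(U[b]),pc(V[b]))
    t=(p[:,2]>76)&(p[:,2]<83)&(U>-145)&(U<-75)&(abs(V)<45);tt=t&((U<-125)|(U>-95))
    print(' tube U',pc(U[t]),'V',pc(V[tt]))
E
```

```text
4.475 [558.53420612  23.45755648  74.67225367] [1.79777625e+02 1.19612760e-01 7.90568524e+01] tcp uv [-107.8    2.3] [-2.42960818 -3.99567285 10.43988297] 58.37258253054446
wrist outer 0 post+ 0 post- 0 U 0
 back 0 0
 tube U (20203, array([-138.9,  -80.3])) V (9873, array([-28.2,  30.1]))
top outer 1 post+ 0 post- 0 U 1
 back (19, array([80.7, 86.7])) (19, array([33.2, 55.2]))
 tube U 0 V 0
```

Call:
send_rows --series '[[45,[-0.08,-0.28,0],[0,0,0]],[45,[-0.08,-0.38,0],[0,0,0]],[45,[-0.08,-0.38,0],[0,0,0]],[45,[0,-0.09,0],[0,0,0]],[45,[0,0,0],[0,0,0]],[45,[0,0,0],[0,0,0]]]'

```text
clock: 5.28
eef_pos: [546.1, -38.4, 75.5]
tool_rot: [3.134, -0.006, 1.384]
force: [-1.4, 7.8, 15.2]
width: 58.8
gripper_force: 70.1
```

```bash
python3 - <<'E'
from tube import *
d=grab('top','top3.png');p=cloud(d).reshape(-1,3)
cv2.imwrite('pics/c3.png',cv2.resize(cv2.imread('pics/top3.png')[150:300,220:420],None,fx=4,fy=4,interpolation=2))
d=grab('side','side3.png')
cv2.imwrite('pics/c3s.png',cv2.resize(cv2.imread('pics/side3.png')[170:330,250:450],None,fx=3.75,fy=3.75,interpolation=2))
E
```

```text
5.275 [546.06839117 -38.38458808  75.50704191] [179.58086555  -0.32076354  79.29235397] tcp uv [-44.7   1.7] [-1.42030695  7.83683458 15.19286927] 58.77479936854104
```

View pics/c3s.png

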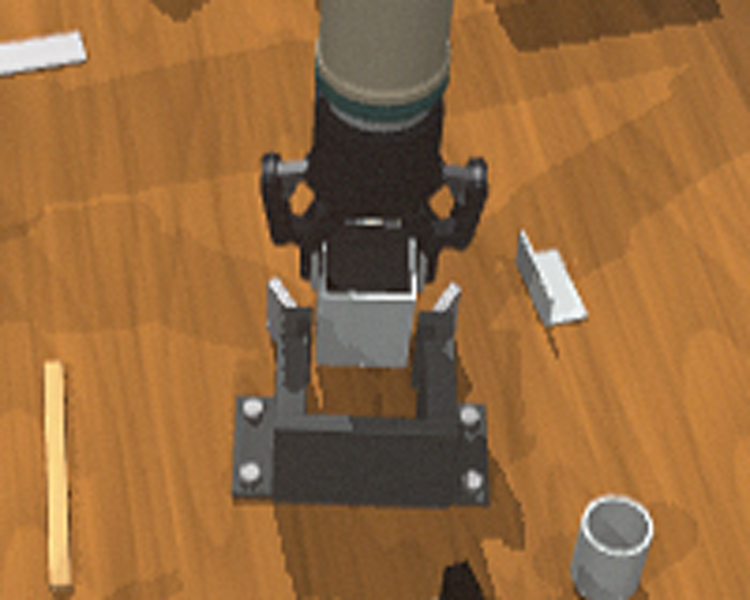

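Side view: the tube's front face, at about (365,330), is at the mouth between the posts at (295,340) and (435,340). I'll continue gently while it is gripped.

Call:
send_rows --series '[[45,[-0.02,-0.1,0],[0,0,0]],[45,[-0.02,-0.1,0],[0,0,0]],[45,[0,-0.06,0],[0,0,0]],[45,[0,0,0],[0,0,0]],[45,[0,0,0],[0,0,0]]]'

```text
clock: 6.0
eef_pos: [543.7, -53.6, 75.6]
tool_rot: [3.134, -0.006, 1.385]
force: [-1.1, 8.3, 16.3]
width: 58.8
gripper_force: 70.2
```

Call:
send_rows --series '[[85,[0,0,0],[0,0,0]],[85,[0,0,0],[0,0,0]],[85,[0,0,0.5],[0,0,0]],[85,[0,0,0.5],[0,0,0]],[20,[0.07,0.5,0],[0,0,0]],[0,[0.08,0.5,0],[0,0,0]],[0,[0,0,0],[0,0,0]],[0,[0,0,0],[0,0,0]]]'

```text
clock: 7.0
eef_pos: [549.0, 0.6, 132.1]
tool_rot: [-3.141, 0.002, 1.381]
force: [0.5, -0.8, 0.4]
width: 11.9
gripper_force: 0.0
```

```bash
python3 - <<'E'
from tube import *
d=grab('wrist','w4.png');p=cloud(d).reshape(-1,3)
U=(p[:,:2]-O)@e;V=(p[:,:2]-O)@f
pc=lambda x:(len(x),np.percentile(x,[1,99]).round(1)) if len(x)>5 else len(x)
for n in ('wrist','top'):
    if n=='top': p=cloud(grab('top')).reshape(-1,3);U=(p[:,:2]-O)@e;V=(p[:,:2]-O)@f
    t=(p[:,2]>76)&(p[:,2]<83)&(U>-75)&(U<40)&(abs(V)<45)
    print(n,'tube U',pc(U[t]),'V',pc(V[t]), cv2.minAreaRect(p[t][:,:2].astype(np.float32)) if t.sum()>5 else '')
    g=(p[:,2]>66)&(p[:,2]<73.5)&(U>-22)&(U<90)
    print('posts',pc(V[g&(V>0)&(V<75)]),pc(V[g&(V<0)&(V>-75)]))
E
```

```text
7.0 [548.96304104   0.64150632 132.07696218] [-1.79985574e+02  9.88643039e-02  7.91351118e+01] tcp uv [-83.6  -2.8] [ 0.50771028 -0.82112199  0.35769278] 11.87063962655917
wrist tube U (2792, array([-67.9,  -8.4])) V (2792, array([-15.1,  29.6])) ((544.1553344726562, -45.03475570678711), (61.41002655029297, 59.36225509643555), 79.96765899658203)
posts 0 0
top tube U 0 V 0 
posts 0 0
```

Call:
send_rows --series '[[0,[0.04,0.08,0],[0,0,0]],[0,[0.04,0.08,0],[0,0,0]],[0,[0,0,-0.6],[0,0,0]],[0,[0,0,-0.6],[0,0,0]],[0,[-0.03,-0.2,0],[0,0,0]],[0,[-0.06,-0.3,0],[0,0,0]],[0,[-0.06,-0.3,0],[0,0,0]],[0,[0,0,0],[0,0,0]]]'

```text
clock: 8.1
eef_pos: [544.9, -39.8, 60.9]
tool_rot: [3.141, 0.002, 1.378]
force: [0.4, 0.2, 0.4]
width: -0.0
gripper_force: 0.0
```

```bash
python3 - <<'E'
from tube import *
d=grab('side','side5.png')
cv2.imwrite('pics/c5s.png',cv2.resize(cv2.imread('pics/side5.png')[170:330,250:450],None,fx=3.75,fy=3.75,interpolation=2))
E
```

```text
8.1 [544.9149463  -39.80205036  60.86864442] [1.79937510e+02 1.04952291e-01 7.89378076e+01] tcp uv [-43.1   0.8] [0.40106962 0.2474179  0.40652013] -0.02752127988831349
```

View pics/c5s.png

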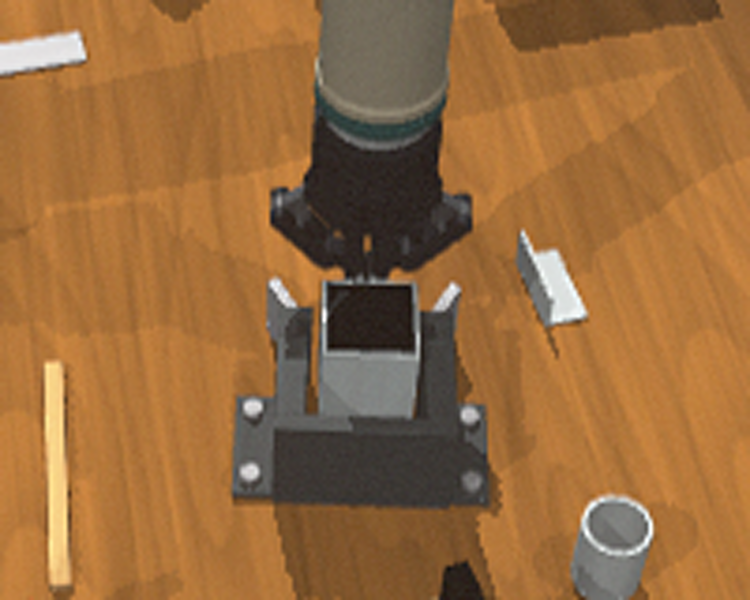

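The side view shows the tube between the side walls at (370,350), upright, with the closed fingers behind it. I'll keep pushing.

Call:
send_rows --series '[[0,[-0.04,-0.2,0],[0,0,0]],[0,[-0.04,-0.2,0],[0,0,0]],[0,[-0.03,-0.15,0],[0,0,0]],[0,[-0.02,-0.08,0],[0,0,0]],[0,[-0.01,-0.06,0],[0,0,0]],[0,[0,0,0],[0,0,0]]]'

```text
clock: 8.9
eef_pos: [536.6, -78.1, 59.8]
tool_rot: [-3.141, 0.0, 1.382]
force: [1.3, 1.5, 1.2]
width: -0.1
gripper_force: 1.0
```

```bash
cat > tb2.py <<'E'
from tube import *
for n in ('side','top'):
    d=grab(n);p=cloud(d).reshape(-1,3);im=d['img'].reshape(-1,3)
    U=(p[:,:2]-O)@e;V=(p[:,:2]-O)@f
    t=(p[:,2]>75)&(p[:,2]<84)&(U>-30)&(U<95)&(abs(V)<34)
    print(n,t.sum(),np.percentile(U[t],[1,99]).round(1) if t.sum()>5 else '')
    if t.sum()>5:
        h=np.histogram(U[t],np.arange(-30,96,3))[0];print(h)
        q=t&(U<72);r=cv2.minAreaRect(p[q][:,:2].astype(np.float32));print(r,uv(r[0]))
E
python3 tb2.py
```

```text
8.9 [536.58082914 -78.10077266  59.82370691] [-1.79993056e+02  2.32175799e-02  7.91811678e+01] tcp uv [-3.9 -0.2] [1.33325199 1.54186497 1.19231332] -0.1461947614368997
side 737 [ 3.  88.4]
[ 0  0  0  0  0  0  2  0  2  2  2  5 11 23 19 25 32 28 23 22 28 31 27 29
 27 27 30 27 27 29 28 40 22 17  4 26 31 28 46 17  0]
((530.4886474609375, -111.23814392089844), (83.38931274414062, 59.363975524902344), 79.6325454711914) [29.8  0.1]
top 0
```

Call:
send_rows --series '[[0,[-0.01,-0.04,0],[0,0,0]],[0,[-0.01,-0.04,0],[0,0,0]],[0,[0,0,0],[0,0,0]],[0,[0,0,0],[0,0,0]]]'

```text
clock: 9.5
eef_pos: [535.0, -83.0, 59.7]
tool_rot: [-3.141, 0.001, 1.382]
force: [-0.1, 1.4, -0.1]
width: 0.0
gripper_force: 0.5
```

Call:
send_rows --series '[[0,[-0.01,-0.04,0],[0,0,0]],[0,[0,-0.03,0],[0,0,0]],[0,[0,0,0],[0,0,0]],[0,[0,0,0],[0,0,0]]]'

```text
clock: 10.0
eef_pos: [535.3, -84.6, 59.9]
tool_rot: [3.141, -0.003, 1.384]
force: [1.6, 7.1, -0.2]
width: 0.1
gripper_force: 3.2
```

```bash
python3 tb2.py
```

```text
10.0 [535.29607201 -84.56203375  59.88080452] [ 1.79971473e+02 -1.59738233e-01  7.92838555e+01] tcp uv [ 2.6 -0.2] [ 1.63610768  7.0856045  -0.1733481 ] 0.07485971128718077
side 721 [12.1 88.5]
[ 0  0  0  0  0  0  0  1  0  2  1  2  0  1 14 26 22 26 30 22 27 23 26 28
 23 33 32 27 25 28 26 29 21 39 30 29 27 42 34 24  1]
((529.78564453125, -114.17216491699219), (77.72554779052734, 59.13058853149414), 79.5102767944336) [32.8 -0. ]
top 0
```

Call:
send_rows --series '[[0,[-0.01,-0.04,0],[0,0,0]],[0,[0,0,0],[0,0,0]],[0,[0,0,0],[0,0,0]],[0,[0.06,0.32,0],[0,0,0]],[0,[0.05,0.25,0.2],[0,0,0]],[0,[0,0,0.8],[0,0,0]],[0,[0,0,0.8],[0,0,0]],[0,[0,0,0.8],[0,0,0]]]'

```text
clock: 11.1
eef_pos: [540.4, -55.3, 218.2]
tool_rot: [3.142, 0.001, 1.382]
force: [0.7, -0.3, -0.5]
width: -0.2
gripper_force: 0.0
```

```bash
python3 tb2.py
```

```text
11.1 [540.44503194 -55.31377724 218.15952836] [1.79999962e+02 4.87472084e-02 7.91815222e+01] tcp uv [-27.   -0.7] [ 0.73804909 -0.30350013 -0.46260387] -0.19477639291376642
side 697 [15.5 88.5]
[ 0  0  0  0  0  0  0  0  0  0  0  0  0  0  3 19 22 27 25 26 21 37 23 30
 20 35 27 32 26 26 30 24 27 37 23 34 31 30 38 24  0]
((528.0980834960938, -124.36064147949219), (58.38193130493164, 59.284934997558594), 80.0943374633789) [43.1  0.2]
top 0
```

Call:
send_rows --series '[[40,[-0.22,-0.77,0],[0,0,0.63]],[40,[-0.22,-0.77,0],[0,0,0.63]],[40,[-0.22,-0.77,0],[0,0,0.63]],[40,[-0.22,-0.77,0],[0,0,0.63]],[40,[-0.22,-0.77,0],[0,0,0.63]],[40,[-0.22,-0.77,0],[0,0,0.63]],[40,[0,0,0],[0,0,0]],[40,[0,0,0],[0,0,0]]]'

```text
clock: 12.2
eef_pos: [461.3, -331.6, 215.7]
tool_rot: [-3.141, -0.001, 1.711]
force: [0.3, 0.2, 0.4]
width: 40.3
gripper_force: 0.0
```

```bash
python3 - <<'E'
from h import *
s=sensors.read_state();print(s['clock'],s['eef_pos'],np.degrees(s['tool_rot']))
d=grab('wrist','w6.png');p=cloud(d).reshape(-1,3)
for nm,x0 in (('wide',462),('nar',541)):
  for zr in ((50,97),(105,136),(136,146)):
    q=p[(abs(p[:,0]-x0)<25)&(abs(p[:,1]+330)<60)&(p[:,2]>zr[0])&(p[:,2]<zr[1])]
    if len(q)>5: print(nm,zr,len(q),q.mean(0).round(1),cv2.minAreaRect(q[:,:2].astype(np.float32)))
E
```

```text
12.2 [ 461.26413931 -331.63241472  215.73659359] [-1.79968874e+02 -5.07075786e-02  9.80569230e+01]
wide (50, 97) 395 [ 458.  -299.1   90.2] ((457.0021667480469, -301.3708801269531), (12.62496566772461, 22.553619384765625), 12.894022941589355)
wide (105, 136) 248 [ 459.7 -312.   121. ] ((462.28955078125, -327.8130798339844), (15.001435279846191, 34.80760192871094), 7.804262638092041)
wide (136, 146) 1283 [ 462.6 -329.5  138.7] ((462.73675537109375, -330.5374450683594), (13.98439884185791, 40.16902160644531), 7.832674026489258)
nar (50, 97) 1072 [ 537.5 -311.8   74.3] ((538.2192993164062, -316.9307556152344), (10.858297348022461, 54.49042892456055), 2.854257345199585)
nar (105, 136) 1055 [ 535.3 -312.9  121.2] ((535.3825073242188, -315.7659912109375), (41.13228988647461, 12.779687881469727), 81.20404815673828)
nar (136, 146) 1333 [ 540.7 -315.7  138.6] ((541.347412109375, -316.82470703125), (14.290729522705078, 40.30288314819336), 8.808401107788086)
```

View pics/w6.png

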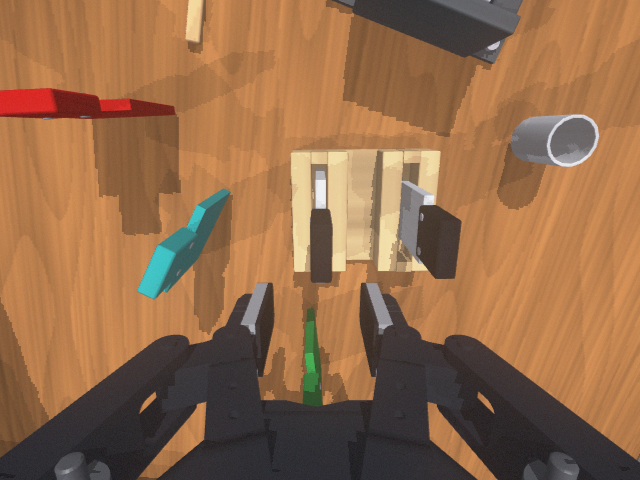

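The wide plate's block is at (320,245), lined up between the fingers; the narrow one is at (438,240) and the teal look-alike at (185,250) is clear. Going down to grip.

Call:
send_rows --series '[[40,[0.02,0.0,-0.55],[0,0,0]],[40,[0,0,-0.55],[0,0,0]],[40,[0,0,-0.48],[0,0,0]],[40,[0,0,0],[0,0,0]],[0,[0,0,0],[0,0,0]],[0,[0,0,0],[0,0,0]],[0,[0,0,0],[0,0,0]],[0,[0,0,0],[0,0,0]]]'

```text
clock: 13.25
eef_pos: [464.0, -332.2, 122.6]
tool_rot: [3.139, 0.002, 1.712]
force: [-0.2, 0.6, 7.1]
width: 13.3
gripper_force: 59.5
```

Call:
send_rows --series '[[0,[0,0,0.2],[0,0,0]],[0,[0,0,0.4],[0,0,0]],[0,[0,0,0.5],[0,0,0]],[0,[0,0,0.5],[0,0,0]],[0,[0,0,0.4],[0,0,0]],[0,[0,0,0],[0,0,0]]]'

```text
clock: 14.0
eef_pos: [463.6, -332.7, 243.1]
tool_rot: [3.139, 0.003, 1.712]
force: [0.1, -1.0, -2.5]
width: 13.1
gripper_force: 58.6
```

Call:
send_rows --series '[[0,[0.08,0.28,0.05],[0,0,0.95]],[0,[0.08,0.28,0.05],[0,0,0.95]],[0,[0.08,0.28,0.05],[0,0,0.95]],[0,[0.08,0.28,0.05],[0,0,0.95]],[0,[0.08,0.28,0],[0,0,0.95]],[0,[0.08,0.28,0],[0,0,0.95]],[0,[0.08,0.28,0],[0,0,0.95]],[0,[0.08,0.28,0],[0,0,0.95]]]'

```text
clock: 15.0
eef_pos: [501.5, -196.5, 253.0]
tool_rot: [-3.142, -0.0, 2.381]
force: [-1.0, 0.2, -2.3]
width: 13.1
gripper_force: 58.6
```

Call:
send_rows --series '[[0,[0.08,0.28,0],[0,0,0.95]],[0,[0.08,0.28,0],[0,0,0.95]],[0,[0.08,0.28,0],[0,0,0.95]],[0,[0.08,0.28,0],[0,0,0.95]],[0,[0.08,0.28,-0.1],[0,0,0.95]],[0,[0.08,0.28,-0.3],[0,0,0.95]],[0,[0.08,0.28,-0.3],[0,0,0.95]],[0,[0,0,0],[0,0,0]]]'

```text
clock: 16.0
eef_pos: [534.2, -78.1, 209.9]
tool_rot: [3.141, -0.003, 2.96]
force: [0.1, -0.3, -2.3]
width: 13.3
gripper_force: 58.8
```

```bash
cat > gate.py <<'E'
from tube import *
for n in ('wrist','side','top'):
    d=grab(n,'g_%s_%.2f.png'%(n,s['clock']));p=cloud(d).reshape(-1,3);U=(p[:,:2]-O)@e;V=(p[:,:2]-O)@f;z=p[:,2]
    pc=lambda m,x,q=(1,99):(int(m.sum()),np.percentile(x[m],q).round(1)) if m.sum()>8 else int(m.sum())
    near=(abs(U)<110)&(abs(V)<80)
    b=near&(z>76)&(z<86)&(U>66);print(n,'back U',pc(b,U),'V',pc(b,V))
    w=near&(z>66)&(z<73.5)
    print('  wall+V',pc(w&(V>30)&(U>-20)&(U<60),V),'wall-V',pc(w&(V<-30)&(U>-20)&(U<60),V))
    zb=s['eef_pos'][2]-112.6
    pl=(z>zb+5)&(z<zb+80)&(abs(U)<25)&(abs(V)<55)&(z>78);print('  plate U',pc(pl,U,(5,50,95)),'V',pc(pl,V),'z',pc(pl,z))
    if pl.sum()>50:
        l=cv2.fitLine(p[pl][:,:2].astype(np.float32),cv2.DIST_HUBER,0,.01,.01).ravel();print('  ang',np.degrees(np.arctan2(l[1],l[0])),'uv',uv(l[2:]))
E
python3 gate.py
```

```text
16.0 [534.226261   -78.12946977 209.87087366] [ 1.79938630e+02 -1.67125158e-01  1.69585576e+02] tcp uv [-3.5 -2.5] [ 0.07431803 -0.26301375 -2.33859968] 13.257980799158085
wrist back U (2664, array([66.3, 84.8])) V (2664, array([-54.6,  52.4]))
  wall+V (1056, array([35.3, 54.2])) wall-V (2327, array([-55.5, -35.8]))
  plate U (329, array([-7. , -3.2,  0.1])) V (329, array([-46. , -45.2])) z (329, array([104.5, 177.1]))
  ang 79.582825 uv [ -3.5 -45.7]
side back U (298, array([66.6, 89.3])) V (298, array([-53.4,  51.3]))
  wall+V (189, array([33.6, 53.3])) wall-V (184, array([-55.9, -36.7]))
  plate U (798, array([0.7, 3. , 5.5])) V (798, array([-45.1,  35. ])) z (798, array([104.2, 176.6]))
  ang -10.39787 uv [ 3.  -5.1]
top back U (187, array([66.2, 86.5])) V (187, array([-53.4,  10.4]))
  wall+V 1 wall-V (218, array([-54.4, -33.6]))
  plate U (30, array([-3.7,  0.9,  3.8])) V (30, array([-44.1, -10.4])) z (30, array([106.9, 175.3]))
```

Call:
send_rows --series '[[0,[0.06,-0.05,0],[0,0,-0.09]],[0,[0,0,-0.35],[0,0,0]],[0,[0,0,0],[0,0,0]],[0,[0,0,0],[0,0,0]]]'

```text
clock: 16.65
eef_pos: [538.9, -83.4, 190.8]
tool_rot: [3.142, 0.001, 2.947]
force: [0.2, -0.1, -1.7]
width: 12.8
gripper_force: 58.7
```

```bash
python3 gate.py
```

```text
16.65 [538.92346894 -83.36657604 190.80499828] [1.79996251e+02 5.37521917e-02 1.68854976e+02] tcp uv [0.8 3.1] [ 0.23323531 -0.12987987 -1.70522158] 12.831627622631249
wrist back U (3096, array([66.3, 84.7])) V (3096, array([-54.7,  51.9]))
  wall+V (1055, array([33.4, 53.6])) wall-V (2724, array([-55.2, -35.7]))
  plate U (328, array([-3.2,  0.5,  3.9])) V (328, array([-40.1, -39.3])) z (328, array([ 86. , 157.8]))
  ang 78.978966 uv [  0.2 -39.9]
side back U (298, array([67.3, 88.9])) V (298, array([-55.2,  51.4]))
  wall+V (173, array([34.7, 53.1])) wall-V (178, array([-56.1, -37.9]))
  plate U (775, array([3.3, 5.7, 8.4])) V (775, array([-39.9,  40.6])) z (775, array([ 84.4, 156.8]))
  ang -11.121779 uv [5.8 0.5]
top back U (217, array([66.3, 86.6])) V (217, array([-53.7,  19.6]))
  wall+V 0 wall-V (228, array([-54.6, -33.3]))
  plate U (44, array([-1.8,  4.7, 24.2])) V (44, array([-39.1,  20.5])) z (44, array([ 83.2, 153.3]))
```

Call:
send_rows --series '[[0,[-0.025,0.017,0],[0,0,0.02]],[0,[0,0,0],[0,0,0]],[0,[0,0,0],[0,0,0]]]'

```text
clock: 17.18
eef_pos: [537.0, -82.0, 190.2]
tool_rot: [-3.142, 0.0, 2.95]
force: [0.1, -0.5, -1.9]
width: 13.5
gripper_force: 58.7
```

```bash
python3 gate.py
```

```text
17.175 [536.96923021 -82.00660665 190.18560583] [-1.79998188e+02  4.39055639e-03  1.69005621e+02] tcp uv [-0.2  1. ] [ 0.12450189 -0.46006657 -1.88526545] 13.527239133102217
wrist back U (3094, array([66.3, 84.8])) V (3094, array([-54.8,  52.2]))
  wall+V (969, array([34., 54.])) wall-V (2750, array([-55.3, -35.3]))
  plate U (330, array([-4.1, -0.3,  3. ])) V (330, array([-42.3, -41.4])) z (330, array([ 85.3, 157.2]))
  ang 78.706024 uv [ -0.5 -42. ]
side back U (297, array([66.7, 88.6])) V (297, array([-55.3,  53.1]))
  wall+V (172, array([34.7, 53.3])) wall-V (171, array([-56.1, -37.9]))
  plate U (777, array([2.6, 5. , 7.5])) V (777, array([-42.2,  38.2])) z (777, array([ 84.1, 156.8]))
  ang -10.771569 uv [ 5.  -2.2]
top back U (199, array([66.4, 86.7])) V (199, array([-53. ,  14.7]))
  wall+V 0 wall-V (238, array([-54.5, -33.3]))
  plate U (40, array([-1.8,  3.2, 22.7])) V (40, array([-41.4,  20.7])) z (40, array([ 82.6, 157. ]))
```

Call:
send_rows --series '[[0,[0.005,0,-0.2],[0,0,0]],[0,[0,0,-0.2],[0,0,0]],[0,[0,0,-0.2],[0,0,0]],[0,[0,0,0],[0,0,0]],[0,[0,0,0],[0,0,0]]]'

```text
clock: 17.95
eef_pos: [537.4, -81.9, 154.1]
tool_rot: [3.141, 0.0, 2.95]
force: [0.1, -0.1, -2.1]
width: 13.1
gripper_force: 58.8
```

The plate's lower edge is about 28 mm down in the grooves and there is no contact force. I'll continue lowering.

Call:
send_rows --series '[[0,[0,0,-0.2],[0,0,0]],[0,[0,0,-0.2],[0,0,0]],[0,[0,0,-0.15],[0,0,0]],[0,[0,0,-0.08],[0,0,0]],[0,[0,0,-0.06],[0,0,0]],[0,[0,0,0],[0,0,0]],[0,[0,0,0],[0,0,0]]]'

```text
clock: 18.82
eef_pos: [537.4, -82.0, 112.8]
tool_rot: [3.141, 0.0, 2.95]
force: [0.2, 0.2, -1.1]
width: 13.7
gripper_force: 58.8
```

Call:
send_rows --series '[[0,[0,0,-0.02],[0,0,0]],[0,[0,0,-0.02],[0,0,0]],[0,[0,0,0],[0,0,0]],[0,[0,0,0],[0,0,0]]]'

```text
clock: 19.32
eef_pos: [537.6, -81.8, 112.6]
tool_rot: [-3.14, 0.002, 2.95]
force: [-3.9, 0.1, 18.4]
width: 13.1
gripper_force: 62.0
```

Contact is at the bench (18 N upward, and z stopped falling at 112.6). I'll release and rise.

Call:
send_rows --series '[[0,[0,0,0.02],[0,0,0]],[20,[0,0,0],[0,0,0]],[40,[0,0,0],[0,0,0]],[40,[0,0,0],[0,0,0]],[40,[0,0,0.5],[0,0,0]],[40,[0,0,0.8],[0,0,0]],[40,[-0.3,0.3,0.8],[0,0,0]],[40,[0,0,0],[0,0,0]]]'

```text
clock: 20.32
eef_pos: [520.5, -62.1, 240.8]
tool_rot: [3.141, 0.006, 2.952]
force: [0.3, -1.4, 0.5]
width: 39.9
gripper_force: 0.0
```

```bash
python3 - <<'E'
from tube import *
for n in ('side','wrist'):
    p=cloud(grab(n,'end_%s.png'%n)).reshape(-1,3);U=(p[:,:2]-O)@e;V=(p[:,:2]-O)@f;z=p[:,2]
    for nm,m in (('block',(abs(U)<20)&(abs(V)<45)&(z>122)&(z<140)),('plate top',(abs(U)<12)&(abs(V)<45)&(z>74)&(z<92)),('tube',(U>8)&(U<72)&(abs(V)<34)&(z>75)&(z<84))):
        q=p[m]
        if len(q)>8: r=cv2.minAreaRect(q[:,:2].astype(np.float32));print(n,nm,len(q),r,uv(r[0]),np.percentile(q[:,2],98))
cv2.imwrite('pics/ce.png',cv2.resize(cv2.imread('pics/end_side.png')[150:340,240:460],None,fx=3,fy=3,interpolation=2))
E
```

```text
20.325 [520.48347692 -62.09192461 240.83700311] [179.94353612   0.34918598 169.14034308] tcp uv [-16.6 -19. ] [ 0.27010167 -1.40459304  0.50055338] 39.90215700020009
side block 111 ((534.3538208007812, -83.79893493652344), (16.73821449279785, 38.60637664794922), 78.5944595336914) [ 2.1 -1.3] 131.27997773217092
side plate top 163 ((534.205322265625, -85.98072052001953), (14.73391342163086, 81.19303894042969), 80.1064682006836) [ 4.2 -1. ] 91.65703129728966
side tube 503 ((528.0771484375, -123.98690795898438), (58.029258728027344, 59.05426025390625), 79.97801971435547) [42.7  0.1] 82.39783819019259
wrist block 967 ((535.3064575195312, -81.39273834228516), (13.924603462219238, 40.21984100341797), 78.6080551147461) [-0.5 -0.8] 130.09606434991233
wrist plate top 303 ((506.2662048339844, -75.7517318725586), (13.571662902832031, 22.80156898498535), 79.33540344238281) [ -0.5 -30.4] 90.43518106596093
wrist tube 4340 ((528.6536254882812, -123.8262710571289), (58.994991302490234, 60.90663146972656), 79.13898468017578) [42.5  0.7] 80.78064592614594
```

View pics/ce.png

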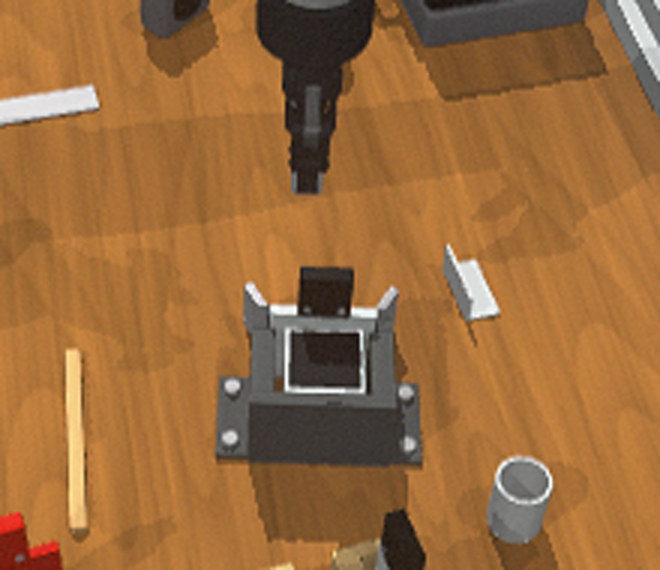

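The final view shows the plate seated, with its block at (327,290) and block top at z = 130 mm. The tube is at (325,360) against the back stop, and the gripper is clear.

```bash
python3 -c "
from cell import ctrl
print(ctrl.finish_job())"
```

```text
the job is handed in; nothing more can be done
None
```

The job is handed in at about 20 s of the 72 s allowed: by my camera measurements the tube stands home against the back stop and the wide gate plate is seated in both grooves. The hand-in gave no verdict, and I did not re-measure the bystanders at the end.

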